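Register the heat-sink plate and find the socket for its nut

TASK

Push the heat-sink plate that lies in front of the L-shaped stop until it sits flush against both bars of the stop. Then find the socket that fits its nut (the smallest of the three that goes fully down over it; a larger one would only fit loosely), and finish with that socket pushed fully home on the nut, still gripped in the fingers. Sockets that do not fit go back to stand upright on the bench, clear of the plate; leave the spare plate behind the stop, the solder reel and the roll of tape alone and do not knock any socket over.

Things in the scene. Friction and masses are not known exactly. Their poses are not given: they have to be found in the camera images.
- stop: fixed L-shaped aluminium stop, bars 20 mm wide, 12 mm high. Origin: inner corner, at bench height. Inner face of the far bar: plane x=0 (y -90 to +20 mm, bar at x>0); of the side bar: plane y=0 (x -90 to 0, bar at y>0). A plate flush with both, its axes along the stop's, has its centre at x=-45, y=-35 mm
- plate_a: loose steel plate 90 (x) x 70 (y) x 12 mm, 0.3 to 0.6 kg, with a tight hex nut at its centre. Origin: centre of the underside, z up. Of plate_a and plate_b, the one in front of the stop (x<0 in the stop's frame) is the one to work on; the spare lies behind the far bar (x>0). One carries a 17 mm nut, the other a 22 mm one (across flats): not told which
- plate_b: loose steel plate 90 (x) x 70 (y) x 12 mm, 0.3 to 0.6 kg, with a tight hex nut at its centre. Origin: centre of the underside, z up. Of plate_a and plate_b, the one in front of the stop (x<0 in the stop's frame) is the one to work on; the spare lies behind the far bar (x>0). One carries a 17 mm nut, the other a 22 mm one (across flats): not told which
- plate_a_nut (a point): plate_a, foot of its nut: on the nut's axis at the plate's top face, axes as the plate's. Two flats of the nut face +-x. The nut rises 12.5 mm from here (last 2 mm bevelled), its 10 mm stud 5.5 mm more. A socket fully home has its rim here; one too small stays 10 to 13 mm higher; one too large drops on loosely
- plate_b_nut (a point): plate_b, foot of its nut: on the nut's axis at the plate's top face, axes as the plate's. Two flats of the nut face +-x. The nut rises 12.5 mm from here (last 2 mm bevelled), its 10 mm stud 5.5 mm more. A socket fully home has its rim here; one too small stays 10 to 13 mm higher; one too large drops on loosely
- socket_small: steel socket standing on the bench, hex mouth down: lower bell 26 mm diameter, 25 mm tall; shoulder; then from 29 to 54 mm height a round shank, 22 mm diameter, to grip. Origin: centre of the mouth rim, z up. Hex hole for a 17 mm nut (1.6 mm play across flats, 21 mm deep), two flats facing its +-x, so it repeats every 60 degrees. 0.12 kg
- socket_mid: steel socket standing on the bench, hex mouth down: lower bell 32 mm diameter, 25 mm tall; shoulder; then from 29 to 54 mm height a round shank, 22 mm diameter, to grip. Origin: centre of the mouth rim, z up. Hex hole for a 22 mm nut (1.6 mm play across flats, 21 mm deep), two flats facing its +-x, so it repeats every 60 degrees. 0.12 kg
- socket_large: steel socket standing on the bench, hex mouth down: lower bell 38 mm diameter, 25 mm tall; shoulder; then from 29 to 54 mm height a round shank, 22 mm diameter, to grip. Origin: centre of the mouth rim, z up. Hex hole for a 27 mm nut (1.6 mm play across flats, 21 mm deep), two flats facing its +-x, so it repeats every 60 degrees. 0.12 kg
- solder_reel: loose bystander: reel of solder wire, 58 mm diameter, 36 mm high, origin under its centre
- tape_roll: loose bystander: dark roll of tape lying flat, about 57 mm wide, 19 mm high, origin under its centre

How it is judged:
By the outcome, as a careful person would: the job done as asked, in the order asked, and still so for the second after the job is handed in, while the arm keeps its last pose, push and grip.
It also fails if it takes over 72 s, if anything falls off the work surface, if the arm or the gripper's body presses on something with over 40 N, if the wrist force passes 120 N, or if a joint passes its speed limit or range.

ROBOT

A 6-joint arm with a two-finger parallel gripper is mounted at the origin on the work surface; the furniture and walls round the work are solid. World frame = base frame: x ahead of the robot, y to its left, z up, the work surface at z = 0. Lengths are in m, angles in rad, forces in N, time in s.
With the tool pointing down it reaches from about 0.375 to 0.9 m from the base axis. Payload 3.1 kg.
Tool frame: the origin (TCP) lies on the centre line of the jaws, within the pads' length; the fingertips stand 22 mm ahead of it and the grasp point (between the pads) lies 3 mm ahead of it; z points along the fingers, y is the line along which they close (so a half turn about z gives the same grasp; the last joint's range is limited). The gripper opens to 85 mm and grips with 20 to 120 N. Pads are 22 mm wide; open, the fingers measure 114 mm over their backs; the gripper's body (76 mm by 85 mm) begins 54 mm behind the grasp point. The pads swing forward as they close: fully open they stand 13 mm farther back than shut.
Start: joints at [-1.444, 0.527, 1.433, -0, 1.181, -0.178], TCP at [0.188, -0.596, 0.253] pointing down, gripper open.
Joint ranges: [-3.08, 3.08], [-0.75, 2.2], [0.22, 2.44], [-1.43, 4.57], [0, 2.65], [-2.85, 2.85]. Speed limits (rad/s): [2.79, 2.79, 3.14, 3.14, 3.14, 3.14].

INTERFACE

Orientations are given as a unit quaternion [x, y, z, w].
In Python, from station import manip gives the robot as it stands.
- The arm moves only by the tool drive_effector, called after "Emit:" by a JSON object that holds its "op" and its "data". Schema: {"type":"object","properties":{"motion":{"type":"array","items":{"type":"array","prefixItems":[{"type":"array","items":{"type":"number"},"minItems":3,"maxItems":3},{"type":"number"},{"type":"number"}],"minItems":3,"maxItems":3},"minItems":1,"maxItems":20},"clamp_n":{"type":"number"},"only":{"type":"string"},"quiet":{"type":"boolean"},"lines":{"type":"string"}},"required":["motion"],"additionalProperties":false}. motion is a list of rows, 1 to 20 of them, each written [[dx, dy, dz], turn, opening]: dx, dy, dz in cm, then a turn about the tool's z in rad, then the opening from 0.0 (shut) to 1.0 (fully open); each row is the pose to reach, as a shift and turn from the pose commanded when the call began, along the tool's axes at that moment; what a row does not reach only later rows make up. A row lasts 1/10 s, in which the tool goes at most 0.05 m and 0.15 rad, less where a joint would pass 70% of its speed; a pose out of reach is approached as far as the arm can. The fingers move at their own pace and stop on an object; clamp_n is the grip in N (left out, the last holds). Time passes only in rows, so rows that do not move let the fingers close. The tool returns the time, the measured TCP pose, the force, the opening and the grip force at its end. only (a regular expression) keeps the lines of the reply that match it, lines (a string "A,B") keeps lines A to B, and quiet returns only ok. Input that does not fit is refused with a message, and nothing moves.
- manip.sense(): the state, without advancing time (a new reading comes with each control period).
- manip.snapshot(name): name is "scene" or "top" or "wrist"; returns a dict with "pixels" (384x512x3 uint8, red, green, blue), "range_z" (384x512 float32, m along the optical axis (not along the pixel's ray), 0 where there is no reading), "fov_y" (degrees; the focal length in pixels is half the picture's height over the tangent of half this angle, whatever the lens; pixels are square), "cx", "cy" (the principal point, pixels), "k1" (the pictures are not rectified: a ray, as slopes to the right and down, at radius r is drawn at 1 + k1 r^2 times it, then the intrinsics apply), "R" (3x3) and "t" (3): a world point X has camera coordinates R X + t; the wrist camera has in their place "hand_eye" (4x4, takes a point from camera to tool coordinates, whose origin is the TCP and whose axes are the flange's). Camera axes: x right, y down, z forward; pixel columns grow to the right and rows downward; lengths in m; the calibration is good to about 2 mm. A picture is of the moment at which its call begins: read the wrist's pose just before it.
- manip.sign_off(): hands the job in; it is judged then, once.
The state is a dict: "t": time; "q": joint angles; "qd": joint speeds; "tau": joint torques, N m; "tcp_pos": TCP position; "tool_rot": TCP orientation; "force": force on the tool from outside, world axes, zero at the start; "ft_torque": the same for the moment, N m; "finger_gap": opening from 0.0 (shut) to 1.0 (fully open); "gripper_force": force on a finger pad.
Only numpy, scipy, OpenCV 4.12 (cv2) and the standard library are available. Lean on these libraries where they do the work, as an engineer would, in place of code of your own. Each camera call takes 0.05 s, during which the arm holds its last target. There are 200 camera calls.

## Working session

There is one attempt and no reset: what is moved stays moved. The work goes in short steps, Python scripts to look and compute and a tool call to move; the robot and the scene stay as the last step left them, time stands still between calls to the robot, and variables do not carry over. Pictures are saved under pics/ and viewed, at most 10 in all, crops included, and the job is handed in when it is done.

```bash
ls; mkdir -p pics
```

Run:
```python
from station import manip
import cv2,numpy as np,pickle
s=manip.sense();print({k:np.round(v,3).tolist() for k,v in s.items()})
for n in("scene","top"):
    d=manip.snapshot(n);pickle.dump(d,open(f"pics/{n}.pkl","wb"));cv2.imwrite(f"pics/{n}0.png",d["pixels"][:,:,::-1])
    print(n,d["fov_y"],d["cx"],d["cy"],d["k1"],np.round(d["R"],3).tolist(),np.round(d["t"],3))
d=manip.snapshot("wrist");print(np.round(d["hand_eye"],3),d["fov_y"])
```

```text
pics
station.py
{'t': 0.0, 'q': [-1.445, 0.528, 1.434, 0.0, 1.181, -0.179], 'qd': [0.001, -0.001, 0.001, -0.0, -0.0, -0.001], 'tau': [0.0, -44.235, -17.803, -0.0, 0.008, -0.0], 'tcp_pos': [0.188, -0.596, 0.252], 'tool_rot': [0.988, 0.152, 0.0, -0.001], 'force': [0.388, -0.359, -0.565], 'ft_torque': [0.063, -0.018, -0.005], 'gripper_force': 0.0, 'finger_gap': 0.999}
scene 50.505418529271445 262.5364609718713 187.83127235656724 0.02557662220673033 [[-0.494, -0.869, -0.027], [-0.322, 0.212, -0.923], [0.807, -0.447, -0.385]] [0.364 0.178 0.541]
top 57.55222492563308 261.9465298652128 188.25102541841662 0.031127808351440255 [[0.027, -1.0, -0.014], [-0.985, -0.025, -0.169], [0.169, 0.018, -0.985]] [0.125 0.526 0.81 ]
[[ 0.001 -0.95  -0.314  0.082]
 [ 1.     0.     0.001  0.   ]
 [-0.    -0.314  0.95  -0.12 ]
 [ 0.     0.     0.     1.   ]] 63.37056562821914
```

View pics/top0.png

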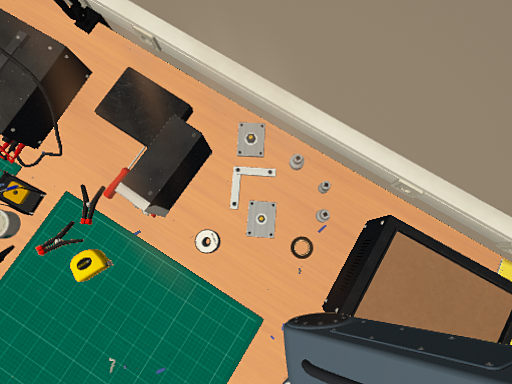

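View pics/scene0.png

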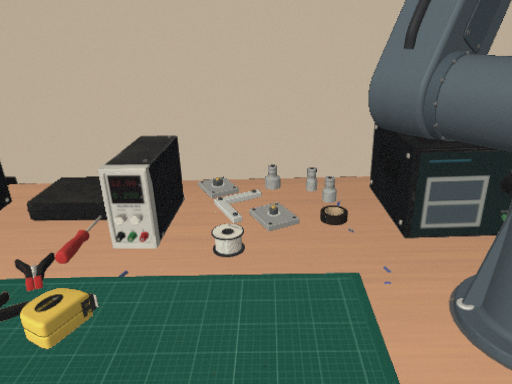

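The top view shows the stop's corner near (240,175), with its bars running right and down. The plate to push is at (261,219) and the spare at (251,139). The sockets are at (296,160), (324,186) and (323,214), the reel at (207,240) and the tape at (302,247). The scene view agrees.

Create h.py:
```python
from station import manip
import cv2,numpy as np,pickle
from scipy.spatial.transform import Rotation as Ro
def snap(n,f=None):
    s=manip.sense(); d=manip.snapshot(n)
    if n=="wrist":
        T=np.eye(4);T[:3,:3]=Ro.from_quat(s["tool_rot"]).as_matrix();T[:3,3]=s["tcp_pos"]
        C=T@d["hand_eye"]; d["R"]=C[:3,:3].T; d["t"]=-d["R"]@C[:3,3]
    if f: cv2.imwrite(f"pics/{f}.png",d["pixels"][:,:,::-1]); pickle.dump(d,open(f"pics/{f}.pkl","wb"))
    return d
def K(d):
    f=192/np.tan(np.radians(d["fov_y"])/2); return np.array([[f,0,d["cx"]],[0,f,d["cy"]],[0,0,1.]])
def ray(d,uv):
    uv=np.asarray(uv,float).reshape(-1,1,2)
    p=cv2.undistortPoints(uv,K(d),np.array([d["k1"],0,0,0.]))[:,0]
    return -d["R"].T@d["t"], np.c_[p,np.ones(len(p))]@d["R"]
def onz(d,uv,z):
    o,r=ray(d,uv); return o+r*((z-o[2])/r[:,2])[:,None]
def proj(d,X):
    X=np.asarray(X,float).reshape(-1,3)
    return cv2.projectPoints(X,cv2.Rodrigues(d["R"])[0],np.asarray(d["t"],float),K(d),np.array([d["k1"],0,0,0.]))[0][:,0]
def two(d1,u1,d2,u2):
    o1,r1=ray(d1,u1);o2,r2=ray(d2,u2);out=[]
    for a,b in zip(r1,r2):
        l=np.linalg.lstsq(np.c_[a,-b],o2-o1,rcond=None)[0];out.append((o1+a*l[0]+o2+b*l[1])/2)
    return np.array(out)
def totool(v):  # world shift -> tool axes
    return Ro.from_quat(manip.sense()["tool_rot"]).inv().apply(v)
```

Run:
```python
from h import *
d=pickle.load(open("pics/top.pkl","rb"))
P=dict(corner=(241,176,.012),fend=(274,173,.012),send=(234,208,.012),plate=(261,219,.012),spare=(251,139,.012),s1=(296,160,.05),s2=(324,186,.05),s3=(323,214,.05),reel=(207,240,.036),tape=(302,247,.019))
for k,(u,v,z) in P.items(): print(k,np.round(onz(d,[u,v],z)[0],3), d["range_z"][v,u])
```

Run:
```python
import sys;sys.path.insert(0,'.')
from h import *
t=manip.sense();print(Ro.from_quat(t["tool_rot"]).as_matrix().round(3).tolist(),t["t"])
```

```text
corner [0.559 0.194 0.012] 0.9070829
fend [0.568 0.109 0.012] 0.8937572
send [0.476 0.208 0.012] 0.8806312
plate [0.45  0.139 0.012] 0.85925937
spare [0.658 0.171 0.012] 0.8966864
s1 [0.594 0.057 0.05 ] 0.85407305
s2 [ 0.531 -0.012  0.05 ] 0.84629667
s3 [ 0.463 -0.009  0.05 ] 0.8363465
reel [0.394 0.268 0.036] 0.8817239
tape [0.384 0.037 0.019] 0.8749132
[[0.954, 0.3, -0.0], [0.3, -0.954, 0.002], [0.0, -0.002, -1.0]] 0.15
```

Run:
```python
from h import *
for n in ("top","scene"):
    d=pickle.load(open(f"pics/{n}.pkl","rb"))
    g=np.stack(np.meshgrid(np.arange(0,512,3),np.arange(0,384,3)),-1).reshape(-1,2)
    z=d["range_z"][g[:,1],g[:,0]]; o,r=ray(d,g); X=o+r*z[:,None]; X=X[z>0]
    for x in np.arange(.15,.65,.1):
        print(n,round(x,2),[ (round(y,1), round(float(X[m,2].max()),2)) for y in np.arange(-.6,.5,.1) if (m:=(abs(X[:,0]-x)<.05)&(abs(X[:,1]-y)<.05)).any()])
s=manip.sense()
print(totool(np.array([.47,.08,.30])-s["tcp_pos"]))
```

```text
top 0.15 [(np.float64(-0.0), 0.36), (np.float64(0.1), 0.35), (np.float64(0.2), 0.01), (np.float64(0.3), 0.01), (np.float64(0.4), 0.01)]
top 0.25 [(np.float64(-0.3), 0.19), (np.float64(-0.2), 0.18), (np.float64(-0.1), 0.57), (np.float64(-0.0), 0.53), (np.float64(0.1), 0.39), (np.float64(0.2), 0.01), (np.float64(0.3), 0.01), (np.float64(0.4), 0.01)]
top 0.35 [(np.float64(-0.6), -0.15), (np.float64(-0.5), 0.01), (np.float64(-0.4), 0.01), (np.float64(-0.3), 0.19), (np.float64(-0.2), 0.19), (np.float64(-0.1), 0.19), (np.float64(-0.0), 0.18), (np.float64(0.1), 0.02), (np.float64(0.2), 0.04), (np.float64(0.3), 0.04), (np.float64(0.4), 0.01)]
top 0.45 [(np.float64(-0.6), -0.11), (np.float64(-0.5), -0.1), (np.float64(-0.4), 0.0), (np.float64(-0.3), 0.0), (np.float64(-0.2), 0.19), (np.float64(-0.1), 0.19), (np.float64(-0.0), 0.06), (np.float64(0.1), 0.03), (np.float64(0.2), 0.04), (np.float64(0.3), 0.11), (np.float64(0.4), 0.16)]
top 0.55 [(np.float64(-0.5), 0.05), (np.float64(-0.4), 0.18), (np.float64(-0.3), -0.11), (np.float64(-0.2), 0.01), (np.float64(-0.1), 0.0), (np.float64(-0.0), 0.06), 
[... 382 characters left out ...]
loat64(0.2), 0.01), (np.float64(0.3), 0.01), (np.float64(0.4), 0.01)]
scene 0.35 [(np.float64(-0.1), 0.18), (np.float64(-0.0), 0.18), (np.float64(0.1), 0.02), (np.float64(0.2), 0.04), (np.float64(0.3), 0.04), (np.float64(0.4), 0.01)]
scene 0.45 [(np.float64(-0.6), 0.39), (np.float64(-0.5), 0.28), (np.float64(-0.2), 0.0), (np.float64(-0.1), 0.16), (np.float64(-0.0), 0.06), (np.float64(0.1), 0.03), (np.float64(0.2), 0.02), (np.float64(0.3), 0.14), (np.float64(0.4), 0.16)]
scene 0.55 [(np.float64(-0.2), 0.0), (np.float64(-0.1), 0.0), (np.float64(-0.0), 0.06), (np.float64(0.1), 0.05), (np.float64(0.2), 0.02), (np.float64(0.3), 0.16), (np.float64(0.4), 0.16)]
[ 0.47223202 -0.55984353 -0.0464059 ]
```

The manual's scale: shifts go in cm. Converting my numbers, -0.56 m is -56, 0.472 m is 47.2.

Emit:
{"op": "drive_effector", "data": {"motion": [[[1,-1,-4.7],0,1],[[47.2,-56,-4.7],0.2,1],[[47.2,-56,-4.7],0.2,1],[[47.2,-56,-4.7],0.2,1],[[47.2,-56,-4.7],0.2,1],[[47.2,-56,-4.7],0.2,1],[[47.2,-56,-4.7],0.2,1],[[47.2,-56,-4.7],0.2,1],[[47.2,-56,-4.7],0.2,1],[[47.2,-56,-4.7],0.2,1],[[47.2,-56,-4.7],0.2,1],[[47.2,-56,-4.7],0.2,1],[[47.2,-56,-4.7],0.2,1],[[47.2,-56,-4.7],0.2,1],[[47.2,-56,-4.7],0.2,1],[[47.2,-56,-4.7],0.2,1],[[47.2,-56,-4.7],0.2,0.5],[[47.2,-56,-4.7],0.2,0.5]]}}

```text
t: 1.95
tcp_pos: [0.4693, 0.0797, 0.3]
tool_rot: [0.999, 0.053, -0.001, 0.0]
force: [-0.6, -0.2, 0.3]
finger_gap: 0.692
gripper_force: 0.0
```

Run:
```python
from h import *
d=snap("wrist","w1");snap("top","t1")
```

```text
(no output)
```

View pics/w1.png

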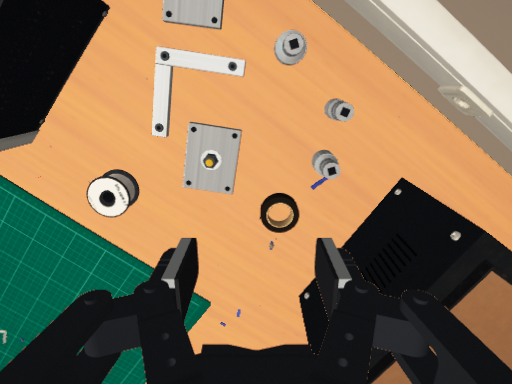

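The wrist view shows the plate centred at (211,158) with its nut at (210,160). The stop's inner corner is near (171,72). The sockets are at (290,47), (340,110) and (327,165), the reel at (112,193) and the tape at (280,212).

Run:
```python
from h import *
W=pickle.load(open("pics/w1.pkl","rb"));T=pickle.load(open("pics/t1.pkl","rb"))
def blobs(d,z0,amin):
    hsv=cv2.cvtColor(d["pixels"],cv2.COLOR_RGB2HSV)
    m=((hsv[...,1]<60)&(hsv[...,2]>90)).astype(np.uint8)
    c,_=cv2.findContours(m,cv2.RETR_EXTERNAL,cv2.CHAIN_APPROX_NONE)
    out=[]
    for k in c:
        if cv2.contourArea(k)<amin: continue
        X=onz(d,k[:,0,:],z0)[:,:2]; ctr=X.mean(0)
        if .35<ctr[0]<.7 and -.05<ctr[1]<.3: out.append((k,X))
    return out
for n,d,a in(("w",W,100),("t",T,40)):
    for k,X in blobs(d,.012,a):
        r=cv2.minAreaRect((X*1000).astype(np.float32)); pr=cv2.minAreaRect(k)
        print(n,"px",np.round(pr[0]).tolist(),"rect mm",np.round(r[0],1),np.round(r[1],1),round(r[2],1),"area",cv2.contourArea(k))
        if cv2.contourArea(k)>1500 or n=="t" and cv2.contourArea(k)>600: print("  box px",cv2.boxPoints(pr).round(1).tolist(),"box mm",cv2.boxPoints(r).round(1).tolist())
im=W["pixels"][:,:,::-1]
crops=[im[y-35:y+35,x-45:x+45] for x,y in((210,160),(290,50),(340,110),(327,165))]
cv2.imwrite("pics/c1.png",cv2.resize(np.vstack([np.hstack(crops[:2]),np.hstack(crops[2:])]),None,fx=4,fy=4,interpolation=cv2.INTER_CUBIC))
```

```text
w px [108.0, 197.0] rect mm [379.1 279.4] [56.9 58.2] 6.0 area 1203.5
w px [124.0, 183.0] rect mm [402.5 254.7] [43.7 18.3] 42.7 area 167.0
w px [327.0, 165.0] rect mm [458.3 -17.8] [44.4 30. ] 52.0 area 535.5
w px [210.0, 157.0] rect mm [449.9 138.2] [68.8 89.9] 87.1 area 3219.5
  box px [[179.3000030517578, 186.0], [188.5, 121.4000015258789], [241.0, 128.89999389648438], [231.8000030517578, 193.5]] box mm [[403.29998779296875, 106.19999694824219], [493.0, 101.5999984741211], [496.5, 170.3000030517578], [406.70001220703125, 174.8000030517578]]
w px [339.0, 110.0] rect mm [530.9 -20.7] [37.3 25.2] 73.9 area 453.0
w px [194.0, 96.0] rect mm [526.  161.5] [109.3 109.2] 87.4 area 2512.5
  box px [[143.60000610351562, 133.6999969482422], [156.1999969482422, 45.900001525878906], [245.3000030517578, 58.599998474121094], [232.8000030517578, 146.39999389648438]] box mm [[468.8999938964844, 109.4000015258789], [578.0, 104.4000015258789], [583.0, 213.60000610351562], [473.8999938964844, 218.60000610351562]]
w px [290.0, 47.0] rect mm [598.   51.2] [38.2 37.6] 6.3 area 822.0
w px [192.0, 14.0] rect mm [624.2 171.3] [30.4 68.8] 1.4 area 1396.5
t px [206.0, 241.0] rect mm [392.  273.2] [53.9 57.2] 1.5 area 391.0
t px [322.0, 215.0] rect mm [463.9 -12.9] [30.3 29.9] 0.0 area 112.5
t px [270.0, 219.0] rect mm [451.4 117.2] [25.6 92.4] 84.9 area 303.5
t px [301.0, 194.0] rect mm [517.  40.] [119.3  32.4] 85.6 area 233.0
t px [261.0, 150.0] rect mm [681.1 166.1] [1094.   569.4] 26.3 area 19359.0
  box px [[78.0, -0.0], [282.29998779296875, -85.30000305175781], [443.5, 300.5], [239.1999969482422, 385.79998779296875]] box mm [[64.5999984741211, 178.5], [317.20001220703125, -331.70001220703125], [1297.5999755859375, 153.6999969482422], [1045.0, 663.9000244140625]]
```

View pics/c1.png

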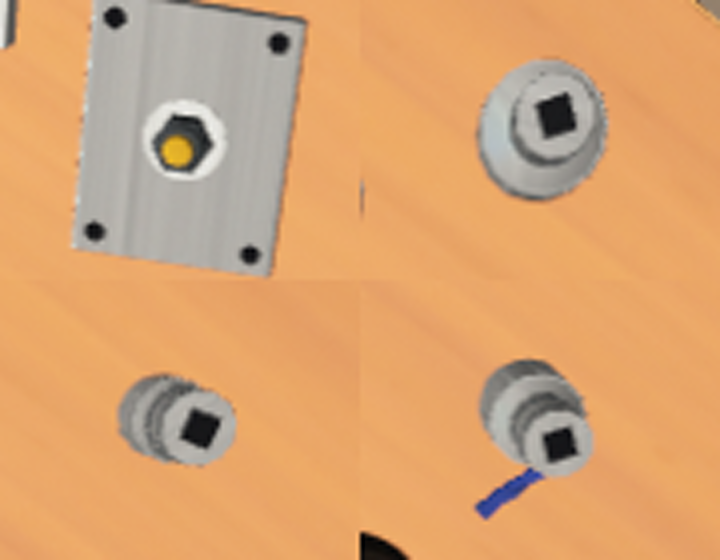

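To row units: 0.275 m is 27.5, -0.0822 m is -8.22.

Emit:
{"op": "drive_effector", "data": {"motion": [[[-8.22,-7.09,5],0.153,0.5],[[-8.22,-7.09,5],0.153,0.5],[[-8.22,-7.09,10],0.153,0.5],[[-8.22,-7.09,15],0.153,0.5],[[-8.22,-7.09,20],0.153,0.5],[[-8.22,-7.09,25],0.153,0.5],[[-8.22,-7.09,26.5],0.153,0.5],[[-8.22,-7.09,27.5],0.153,0.5],[[-8.22,-7.09,27.5],0.153,0.5]], "clamp_n": 30}}

```text
t: 2.95
tcp_pos: [0.3804, 0.1407, 0.0246]
tool_rot: [1.0, -0.025, -0.001, 0.0]
force: [0.5, -0.5, 0.5]
finger_gap: 0.497
gripper_force: 0.0
```

Run:
```python
from h import *
d=snap("wrist","w2");im=d["pixels"];print(np.round(manip.sense()["q"],2))
```

```text
[ 0.08  0.74  2.13 -0.    0.27  1.7 ]
```

View pics/w2.png

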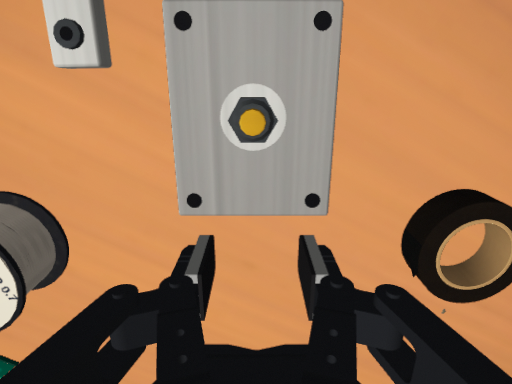

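The close view shows the plate centred ahead of the fingers, with the nut at (252,120). It measures about 49 px across corners, roughly 19.5 mm, so it is the 17 mm nut and needs the small socket. The way ahead is clear, so I push along x.

To row units: 0.074 m is 7.4, 0.07 m is 7.

Emit:
{"op": "drive_effector", "data": {"motion": [[[0.8,0,0],0,0.5],[[1.6,0,0],0,0.5],[[2.6,0,0],0,0.5],[[3.6,0,0],0,0.5],[[4.6,0,0],0,0.5],[[5.6,0,0],0,0.5],[[6.4,0,0],0,0.5],[[7,0,0],0,0.5],[[7.4,0,0],0,0.5],[[7.4,0,0],0,0.5]]}}

```text
t: 4.0
tcp_pos: [0.4555, 0.138, 0.0256]
tool_rot: [1.0, -0.024, 0.001, -0.0]
force: [-2.6, 0.5, 1.1]
finger_gap: 0.503
gripper_force: 1.4
```

```bash
python3 - <<'E'
from h import *
d=snap("wrist","w3")
E
```

```text
(no output)
```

View pics/w3.png

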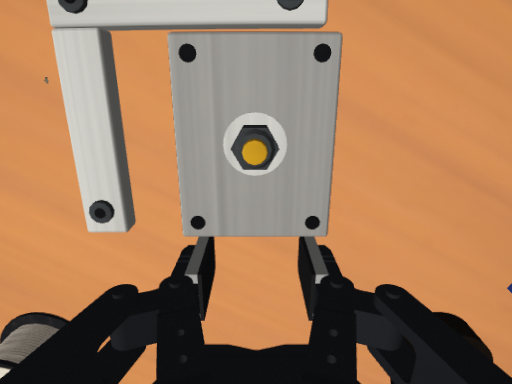

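The plate is square to the stop, about 2–3 mm short of the far bar (bar edge at row 28, plate edge at row 32). I'll push on gently.

Emit:
{"op": "drive_effector", "data": {"motion": [[[0.15,0,0],0,0.5],[[0.3,0,0],0,0.5],[[0.3,0,0],0,0.5]]}}

```text
t: 4.35
tcp_pos: [0.4568, 0.1379, 0.0252]
tool_rot: [1.0, -0.024, -0.001, 0.0]
force: [-4.4, -0.1, 4.0]
finger_gap: 0.508
gripper_force: 2.4
```

Emit:
{"op": "drive_effector", "data": {"motion": [[[0.1,0,0],0,0.5],[[0.1,0,0],0,0.5]]}}

```text
t: 4.55
tcp_pos: [0.4579, 0.1378, 0.0252]
tool_rot: [1.0, -0.024, -0.001, 0.0]
force: [-4.9, 0.4, 3.5]
finger_gap: 0.498
gripper_force: 2.4
```

To row units: 0.002 m is 0.2, 0.001 m is 0.1.

Emit:
{"op": "drive_effector", "data": {"motion": [[[0.1,0,0],0,0.5],[[0.2,0,0],0,0.5],[[0.2,0,0],0,0.5]]}}

```text
t: 4.85
tcp_pos: [0.458, 0.1378, 0.0252]
tool_rot: [1.0, -0.024, -0.003, 0.0]
force: [-7.8, -0.1, 5.8]
finger_gap: 0.501
gripper_force: 3.7
```

```bash
python3 -c "
from h import *
d=snap('wrist','w4')"
```

```text
(no output)
```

Wedged against the far bar. Next I go round to the -y side with the tool turned 90°.

To row units: -0.08 m is -8, 0.054 m is 5.4.

Emit:
{"op": "drive_effector", "data": {"motion": [[[-1.5,0,0],0,0.4],[[-1.5,0,-4],0,0.4],[[-0.5,2,-8],-0.15,0.4],[[5.4,5.9,-8],-1.571,0.4],[[5.4,5.9,-8],-1.571,0.4],[[5.4,5.9,-8],-1.571,0.4],[[5.4,5.9,-8],-1.571,0.4],[[5.4,5.9,-8],-1.571,0.4],[[5.4,5.9,-8],-1.571,0.4],[[5.4,5.9,-8],-1.571,0.4],[[5.4,5.9,-8],-1.571,0.4],[[5.4,5.9,-8],-1.571,0.4],[[5.4,5.9,-8],-1.571,0.4],[[5.4,5.9,-8],-1.571,0.4],[[5.4,5.9,-4],-1.571,0.4],[[5.4,5.9,-1],-1.571,0.4],[[5.4,5.9,0],-1.571,0.4],[[5.4,5.9,0],-1.571,0.4]]}}

```text
t: 6.7
tcp_pos: [0.5118, 0.0761, 0.0241]
tool_rot: [0.724, 0.69, -0.0, -0.0]
force: [-1.0, -0.5, -0.1]
finger_gap: 0.402
gripper_force: 0.0
```

```bash
python3 -c "
from h import *
d=snap('wrist','w5')"
```

```text
(no output)
```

View pics/w5.png

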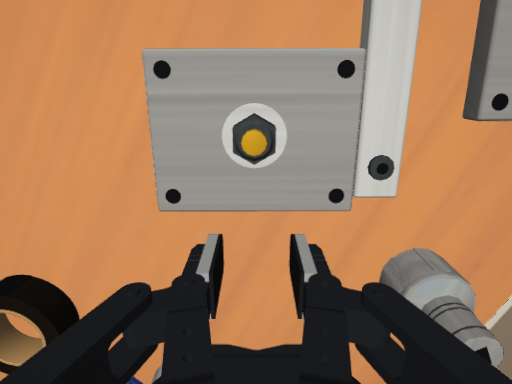

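The plate lies along the far bar and the fingers are centred on its -y face. I push towards the side bar.

Emit:
{"op": "drive_effector", "data": {"motion": [[[0.8,0,0],0,0.4],[[1.5,0,0],0,0.4],[[2.2,0,0],0,0.4],[[2.9,0,0],0,0.4],[[3.4,0,0],0,0.4],[[3.6,0,0],0,0.4],[[3.6,0,0],0,0.4]]}}

```text
t: 7.45
tcp_pos: [0.5137, 0.1127, 0.0256]
tool_rot: [0.724, 0.69, 0.001, 0.0]
force: [-0.5, -0.8, -0.1]
finger_gap: 0.4
gripper_force: 0.5
```

Emit:
{"op": "drive_effector", "data": {"motion": [[[0.15,0,0],0,0.4],[[0.3,0,0],0,0.4],[[0.3,0,0],0,0.4]]}}

```text
t: 7.75
tcp_pos: [0.5136, 0.115, 0.0254]
tool_rot: [0.724, 0.69, 0.0, 0.0]
force: [0.1, -4.5, 2.7]
finger_gap: 0.4
gripper_force: 2.0
```

Emit:
{"op": "drive_effector", "data": {"motion": [[[0.1,0,0],0,0.4],[[0.2,0,0],0,0.4],[[0.2,0,0],0,0.4]]}}

```text
t: 8.05
tcp_pos: [0.5138, 0.1163, 0.0254]
tool_rot: [0.724, 0.69, -0.0, 0.0]
force: [0.9, -8.2, 4.0]
finger_gap: 0.4
gripper_force: 3.9
```

```bash
python3 -c "
from h import *
d=snap('wrist','w6')"
```

```text
(no output)
```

View pics/w6.png

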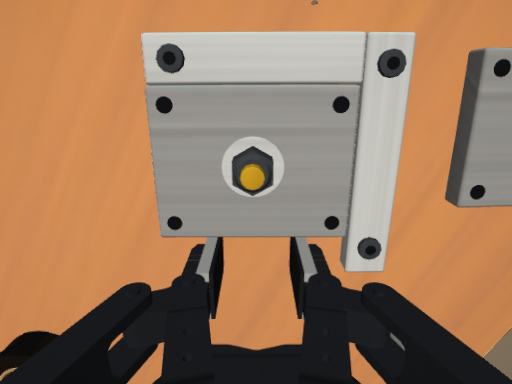

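The plate looks flush with both bars: the seam with the side bar is near row 83 and the seam with the far bar runs from (362,90) to (352,236). I'll press once more and check the seams numerically.

Emit:
{"op": "drive_effector", "data": {"motion": [[[0.1,0,0],0,0.4],[[0.2,0,0],0,0.4],[[0.2,0,0],0,0.4]]}}

```text
t: 8.4
tcp_pos: [0.5139, 0.1165, 0.0254]
tool_rot: [0.723, 0.691, -0.001, 0.001]
force: [0.6, -16.0, 5.1]
finger_gap: 0.401
gripper_force: 8.1
```

```bash
python3 -c "
from h import *
d=snap('wrist','w7');g=cv2.cvtColor(d['pixels'],cv2.COLOR_RGB2GRAY)
for c in (170,230,300,345): print('col',c,g[76:92,c])
for r in (95,130,170,200,230): print('row',r,g[r,344:372])
"
```

```text
col 170 [187 189 189 189 188 184 163 127  94 121 156 160 154 150 148 148]
col 230 [191 191 192 191 191 178 149 114  92 141 160 159 152 149 148 146]
col 300 [194 194 192 191 193 177 146 110  91 148 164 160 152 149 148 147]
col 345 [192 192 192 190 192 182 150 114  97 141 166 160 153 151 149 147]
row 95 [142 141 141 141 141 141 142 141 142 141 141 140 141 141 124 140  94 101
 143 171 178 187 192 193 195 196 196 195]
row 130 [140 141 141 141 141 141 140 141 142 142 134 120  87  90 117 161 174 185
 193 195 195 197 197 196 196 195 194 195]
row 170 [146 146 146 147 146 147 144 128  96  89 117 159 176 185 193 195 197 198
 198 197 196 196 196 197 197 197 195 195]
row 200 [141 142 142 139 126  99  91 117 159 177 186 193 196 197 197 197 197 196
 197 197 197 197 197 195 197 197 198 196]
row 230 [143 128 102  93 121 162 179 188 193 196 197 197 196 197 197 196 196 197
 197 196 195 195 196 195 194 192 192 193]
```

The seams are thin and uniform on both sides, and the plate resists a 16 N press, so it is flush. Next I back off, rise, and view the sockets and nut from two places.

To row units: -0.03 m is -3, -0.02 m is -2.

Emit:
{"op": "drive_effector", "data": {"motion": [[[-2,0,0],0,0.4],[[-3,0,-4],0,0.5],[[-6.2,-1.1,-8],0.15,0.5],[[-6.2,-1.1,-19.5],1.571,0.5],[[-6.2,-1.1,-19.5],1.571,0.5],[[-6.2,-1.1,-19.5],1.571,0.5],[[-6.2,-1.1,-19.5],1.571,0.5],[[-6.2,-1.1,-19.5],1.571,0.5],[[-6.2,-1.1,-19.5],1.571,0.5],[[-6.2,-1.1,-19.5],1.571,0.5],[[-6.2,-1.1,-19.5],1.571,0.5],[[-6.2,-1.1,-19.5],1.571,0.5],[[-6.2,-1.1,-19.5],1.571,0.5],[[-6.2,-1.1,-19.5],1.571,0.5],[[-6.2,-1.1,-19.5],1.571,0.5]]}}

```text
t: 9.95
tcp_pos: [0.4993, 0.0583, 0.2199]
tool_rot: [1.0, -0.023, -0.001, -0.0]
force: [-0.1, 0.3, -0.9]
finger_gap: 0.502
gripper_force: 0.0
```

```bash
python3 -c "
from h import *
d=snap('wrist','w8')"
```

Emit:
{"op": "drive_effector", "data": {"motion": [[[3,0,0],0,0.5],[[6,0,0],0,0.5],[[6,0,0],0,0.5]]}}

```text
t: 10.3
tcp_pos: [0.564, 0.0544, 0.2206]
tool_rot: [1.0, -0.024, 0.003, 0.0]
force: [-1.2, 0.1, -0.2]
finger_gap: 0.499
gripper_force: 0.0
```

```bash
python3 -c "
from h import *
d=snap('wrist','w9')
a=pickle.load(open('pics/w8.pkl','rb'))
b=d['pixels'];a=a['pixels']
cv2.imwrite('pics/c2.png',cv2.resize(np.hstack([a,b])[:,:,::-1],(800,300),interpolation=cv2.INTER_AREA))"
```

```text
(no output)
```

View pics/c2.png

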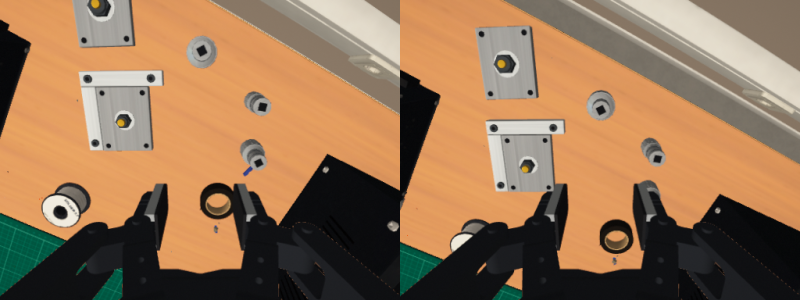

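Both views show the small socket, at about (335,133) then (326,198), and the nut's gold stud at (159,155) then (161,216). I triangulate the black drive square, the stud and the plate corners.

Create m.py:
```python
from h import *
def big(m,c,r):
    mm=np.zeros_like(m);y,x=int(c[1]),int(c[0]);mm[max(0,y-r):y+r,max(0,x-r):x+r]=m[max(0,y-r):y+r,max(0,x-r):x+r]
    cs,_=cv2.findContours(mm,cv2.RETR_EXTERNAL,cv2.CHAIN_APPROX_NONE);return max(cs,key=cv2.contourArea)
def cen(k): M=cv2.moments(k);return np.array([M["m10"],M["m01"]])/M["m00"]
def dark(d,c,r=14): return big((cv2.cvtColor(d["pixels"],cv2.COLOR_RGB2GRAY)<60).astype(np.uint8),c,r)
def gold(d,c,r=20):
    h=cv2.cvtColor(d["pixels"],cv2.COLOR_RGB2HSV);return big(((h[...,0]>15)&(h[...,0]<32)&(h[...,1]>150)).astype(np.uint8),c,r)
def plate(d,c):
    h=cv2.cvtColor(d["pixels"],cv2.COLOR_RGB2HSV);return big(((h[...,1]<60)&(h[...,2]>90)&(h[...,2]<172)).astype(np.uint8),c,75)
```

Run:
```python
from m import *
A=pickle.load(open("pics/w8.pkl","rb"));B=pickle.load(open("pics/w9.pkl","rb"))
def yaw(d,k,z):
    r=cv2.minAreaRect((onz(d,k[:,0],z)[:,:2]*1000).astype(np.float32)); return np.round(r[0],1),np.round(r[1],1),round(r[2],1)
ka,kb=dark(A,(337,136)),dark(B,(326,200))
print("sq px",cen(ka),cen(kb),"3d",two(A,cen(ka),B,cen(kb)).round(4))
for d,k in((A,ka),(B,kb)): print(cv2.contourArea(k),yaw(d,k,.054))
ga,gb=gold(A,(159,155)),gold(B,(161,216))
print("stud px",cen(ga),cen(gb),"3d",two(A,cen(ga),B,cen(gb)).round(4),onz(A,cen(ga),.03),onz(B,cen(gb),.03),cv2.contourArea(ga))
for d,c in((A,(160,150)),(B,(163,205))):
    h=cv2.cvtColor(d["pixels"],cv2.COLOR_RGB2HSV);m=((h[...,1]<60)&(h[...,2]>90)).astype(np.uint8)
    k=big(m,c,95);print("stop+plate",yaw(d,k,.012))
```

```text
sq px [335.83974359 136.60897436] [329.30701754 203.07017544] 3d [[ 0.532  -0.0168  0.0535]]
78.0 (array([532.1, -16.7]), array([8.6, 9.3]), 76.3)
57.0 (array([532. , -16.7]), array([8.4, 8.8]), 74.0)
stud px [154.73697917 156.4375    ] [160.22028986 215.86376812] 3d [[0.5159 0.1614 0.0286]] [[0.51621122 0.1609503  0.03      ]] [[0.51651063 0.16083226 0.03      ]] 64.0
stop+plate (array([526.2, 160.7]), array([109.9, 109.2]), 87.4)
stop+plate (array([527.5, 160.6]), array([109.6, 109.9]), 87.4)
```

Run:
```python
from h import *
s=manip.sense();print(s["tcp_pos"],s["q"][5],totool(np.array([.532,-.0168,.053])-s["tcp_pos"]))
```

```text
[0.56117401 0.05476046 0.220116  ] 1.5171190626282391 [-0.02592977  0.072914    0.16706577]
```

To row units: 0.167 m is 16.7, 0.155 m is 15.5.

Emit:
{"op": "drive_effector", "data": {"motion": [[[-2.6,7.3,5],0,0.5],[[-2.6,7.3,9],0,0.5],[[-2.6,7.3,9],0,0.5],[[-2.6,7.3,13],0,0.5],[[-2.6,7.3,15.5],0,0.5],[[-2.6,7.3,16.7],0,0.5],[[-2.6,7.3,16.7],0,0.5]], "clamp_n": 60}}

```text
t: 11.05
tcp_pos: [0.5284, -0.0163, 0.052]
tool_rot: [1.0, -0.024, -0.002, -0.001]
force: [-0.2, 0.2, -0.2]
finger_gap: 0.499
gripper_force: 0.0
```

```bash
python3 -c "
from h import *
d=snap('wrist','w10')"
```

```text
(no output)
```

View pics/w10.png

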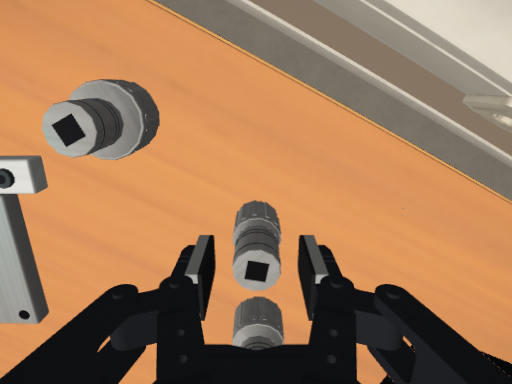

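The socket (drive square at (257,271)) stands midway between the fingers. I shift 3 mm forward and grip.

To row units: 0.003 m is 0.3.

Emit:
{"op": "drive_effector", "data": {"motion": [[[0.3,0,0],0,0.5],[[0.3,0,0],0,0.1],[[0.3,0,0],0,0.1],[[0.3,0,0],0,0.1],[[0.3,0,0],0,0.1],[[0.3,0,0],0,0.1]], "clamp_n": 70}}

```text
t: 11.7
tcp_pos: [0.5344, -0.0171, 0.0549]
tool_rot: [1.0, -0.024, 0.002, 0.0]
force: [0.5, 1.1, 6.2]
finger_gap: 0.227
gripper_force: 68.2
```

Emit:
{"op": "drive_effector", "data": {"motion": [[[0,0,-1],0,0.1],[[0,0,-4],0,0.1],[[0,0,-7],0,0.1],[[0,0,-7],0,0.1],[[0,0,-7],0,0.1]]}}

```text
t: 12.2
tcp_pos: [0.5333, -0.017, 0.1242]
tool_rot: [1.0, -0.024, 0.001, 0.0]
force: [-0.3, 1.0, -1.1]
finger_gap: 0.229
gripper_force: 68.6
```

Run:
```python
from m import *
d=snap("wrist","w11");s=manip.sense()
R=Ro.from_quat(s["tool_rot"]).as_matrix()
k=dark(d,(256,265),22);print("sq px",cen(k),cv2.contourArea(k),cv2.boundingRect(k))
r=cv2.minAreaRect((onz(d,k[:,0],s["tcp_pos"][2]+.001)[:,:2]*1000).astype(np.float32));print(r,np.array(s["tcp_pos"])*1000)
print("delta",totool(np.array([.516,.161,0])-s["tcp_pos"]),"yaw",np.degrees(np.arctan2(R[1,0],R[0,0])))
```

```text
sq px [255.95642332 278.19864177] 294.5 (245, 269, 23, 18)
((531.8615112304688, -16.949613571166992), (8.94074535369873, 9.029189109802246), 77.12945556640625) [532.5563085  -16.79487046 123.31854165]
delta [-0.02501547 -0.17678004  0.12335166] yaw -2.758484758054241
```

The socket is held, its drive square at yaw about -13°, so the hex is at -13° or +17°. I carry it above the nut and try the first alignment.

To row units: -0.177 m is -17.7, -0.05 m is -5.

Emit:
{"op": "drive_effector", "data": {"motion": [[[-2.45,-5,0],-0.15,0.1],[[-2.45,-10,0],-0.18,0.1],[[-2.45,-15,0],-0.18,0.1],[[-2.45,-17.7,0],-0.18,0.1],[[-2.45,-17.7,0],-0.18,0.1],[[-2.45,-17.7,2],-0.18,0.1],[[-2.45,-17.7,3],-0.18,0.1],[[-2.45,-17.7,3],-0.18,0.1],[[-2.45,-17.7,3],-0.18,0.1]]}}

```text
t: 13.15
tcp_pos: [0.5168, 0.1602, 0.0927]
tool_rot: [0.998, 0.065, -0.001, 0.0]
force: [0.5, -0.8, -2.1]
finger_gap: 0.229
gripper_force: 68.8
```

Run:
```python
from m import *
d=snap("wrist","w12");s=manip.sense()
k=dark(d,(256,275),24)
r=cv2.minAreaRect((onz(d,k[:,0],s["tcp_pos"][2]+.001)[:,:2]*1000).astype(np.float32));print(cen(k),r,np.array(s["tcp_pos"])*1000)
sc=snap("scene","s12");tp=snap("top","t12")
```

```text
[256.11688312 278.54545455] ((516.4071044921875, 159.92469787597656), (8.832438468933105, 8.960532188415527), 87.26248931884766) [517.26563688 160.36636898  93.20662071]
```

Emit:
{"op": "drive_effector", "data": {"motion": [[[0,-0.08,0.8],0,0.1],[[0,-0.08,1.3],0,0.1],[[0,-0.08,1.5],0,0.1],[[0,-0.08,1.7],0,0.1],[[0,-0.08,1.9],0,0.1],[[0,-0.08,1.9],0,0.1]]}}

```text
t: 13.9
tcp_pos: [0.5172, 0.1619, 0.0741]
tool_rot: [0.998, 0.066, 0.0, -0.0]
force: [-0.2, 0.7, -0.8]
finger_gap: 0.229
gripper_force: 68.9
```

Emit:
{"op": "drive_effector", "data": {"motion": [[[0,0,0.2],0,0.1],[[0,0,0.4],0,0.1],[[0,0,0.4],0,0.1]]}}

```text
t: 14.2
tcp_pos: [0.5173, 0.1619, 0.0701]
tool_rot: [0.998, 0.066, 0.0, -0.0]
force: [0.9, 1.2, -1.7]
finger_gap: 0.233
gripper_force: 68.8
```

Emit:
{"op": "drive_effector", "data": {"motion": [[[0,0,0.2],0,0.1],[[0,0,0.3],0,0.1],[[0,0,0.3],0,0.1]]}}

```text
t: 14.5
tcp_pos: [0.5173, 0.1619, 0.0672]
tool_rot: [0.998, 0.066, 0.0, -0.0]
force: [1.4, 0.9, -2.6]
finger_gap: 0.225
gripper_force: 68.8
```

It slides on freely, so the alignment is right. I press it home.

The manual's scale: shifts go in cm. Converting my numbers, 0.002 m is 0.2, 0.001 m is 0.1.

Emit:
{"op": "drive_effector", "data": {"motion": [[[0,0,0.1],0,0.1],[[0,0,0.2],0,0.1],[[0,0,0.2],0,0.1]]}}

```text
t: 14.8
tcp_pos: [0.5174, 0.1619, 0.0669]
tool_rot: [0.998, 0.066, 0.001, -0.0]
force: [-1.4, -0.1, 9.4]
finger_gap: 0.232
gripper_force: 70.3
```

Emit:
{"op": "drive_effector", "data": {"motion": [[[0,0,0.1],0,0.1],[[0,0,0.2],0,0.1],[[0,0,0.2],0,0.1]]}}

```text
t: 15.1
tcp_pos: [0.5176, 0.162, 0.0667]
tool_rot: [0.998, 0.066, 0.001, 0.0]
force: [-3.9, -0.1, 23.4]
finger_gap: 0.23
gripper_force: 71.8
```

Run:
```python
from m import *
d=snap("wrist","w13");g=cv2.cvtColor(d["pixels"],cv2.COLOR_RGB2GRAY).astype(np.float32)
a=np.radians(-2.65);X=np.array([np.cos(a),np.sin(a),0]);Y=np.array([-X[1],X[0],0]);C=np.array([.5621,.1945,.012])
t=np.arange(-.006,.0061,.0005)
def prof(f):
    p=proj(d,[f(u) for u in t]).astype(np.float32);print(p[12].round(),cv2.remap(g,p[:,0].copy(),p[:,1].copy(),cv2.INTER_LINEAR).ravel().astype(int))
for y in(-.008,-.02,-.05,-.062): prof(lambda u:C+X*u+Y*y)
print("side")
for x in(-.01,-.025,-.045,-.065,-.08): prof(lambda u:C+Y*u+X*x)
s=manip.sense();print(s["force"],s["ft_torque"],s["t"])
```

```text
[223. 149.] [ 17  16  21  78 141 147 147 147 147 143 134 118  92  70 138 173 188 195
 198 199 199 197 197 197 197]
[244. 153.] [145 145 145 146 146 146 147 146 146 144 133 120  95  81 114 168 190 196
 198 199 199 198 198 197 198]
[295. 162.] [143 143 143 143 143 143 144 143 143 144 135 123 101  76 100 158 186 197
 200 201 201 200 199 199 200]
[315. 165.] [ 17  17  22  64 136 146 147 147 147 145 138 127 101  76  98 170 187 196
 198 199 200 199 199 199 200]
side
[207. 163.] [ 17  22  47  90 129 144 144 147 150 152 156 156 140 112 128 163 187 194
 195 196 196 197 197 196 196]
[204. 188.] [147 147 145 145 144 144 144 147 148 150 156 160 142 118 127 168 187 193
 195 196 196 196 196 197 197]
[200. 218.] [147 146 145 145 144 144 145 146 149 151 155 152 131 116 132 173 188 193
 194 194 194 194 193 194 195]
[196. 247.] [144 145 145 144 144 144 145 147 149 149 154 145 125 111 138 170 188 192
 192 192 191 191 191 192 194]
[193. 267.] [ 14  30  68 121 138 143 145 147 150 151 156 150 106 112 139 171 187 190
 190 190 189 188 145  95  60]
[-3.53658044 -0.13852602 23.81745178] [-0.06840869  0.74755478 -0.07260022] 15.15
```

The seams are still uniform along both bars and the socket is home. I'm handing in.

```bash
python3 -c "
from station import manip
print(manip.sign_off())"
```

```text
the job is handed in; nothing more can be done
None
```

The plate sits flush against both bars of the stop, and the 17 mm (small) socket is pushed fully home on its nut, still gripped; I handed the job in at about 15 s of the 72 s allowed.

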